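# Put the mudroom cleaning things back on their own mats

## Task

The cleaning things on the rack have got onto each other's mats: put the spray bottle in the middle of the round cork mat, the jar in the middle of the square one and the brush, bristles down, lengthwise along the middle of the oblong one. Start by parking one of the three in the middle of the empty slatted wooden rest, so that the others can change places. Keep the bottle and jar upright, set the glass jar down without letting it drop, and leave the polish tin and the pumice block where they are.

Things in the scene. Friction and masses are not known exactly. Their poses are not given: they have to be found in the camera images.
- bottle: Empty amber spray bottle, upright, 170 mm tall, 90 g. Round body 60 mm across, 98 mm high, tapering to a thin neck at 122 mm; on top a black head block, 136 to 170 mm up, 24 mm wide (its y), x from -38 to +24 mm, with nozzle (to x -47 mm) and trigger at -x. Grip across the head's 24 mm. Origin: foot centre, z up.
- jar: Tall frosted glass jar with clamp lid, 156 mm tall, 450 g. Square body 72 x 72 mm, 113 mm high; above it a neck and a round lid 54 mm across, 127 to 152 mm up (57 mm rubber seal under it). Clamp wires stand at its -x and +x sides, up to 42 mm out, and over the top; the lid's y sides are bare, good to grip. Origin: foot centre, z up.
- brush: Stiff nylon grout brush lying bristles down: 140 mm long (its x), 36 mm wide (its y), 58 mm tall, 140 g. Bristles 0 to 26 mm up, white straight-sided handle block 26 to 58 mm up, good to grip across its 36 mm at the middle. Origin: centre of the underside of the bristles, z up.
- mat_round: Round cork mat, 112 mm across, the spray bottle's place. Origin: centre of its underside. At the start the jar stands on it. All four places have their top 8 mm above the rack and are fixed to it.
- mat_square: Square cork mat, 108 x 108 mm, the jar's place. Origin: centre of its underside, axes along its sides. At the start the brush lies on it (overhanging); top 8 mm above the rack.
- mat_oblong: Oblong cork mat, 176 mm (its x) by 76 mm (its y), the brush's place. Origin: centre of its underside. At the start the bottle stands on it; top 8 mm above the rack.
- rest: Slatted wooden rest, 116 x 116 mm, three pale slats 32 mm wide with 12 mm gaps, flat top 8 mm above the rack; empty at the start and at the end. Origin: centre of its underside.
- tin: Bystander: flat round shoe-polish tin, 78 mm across, 26 mm tall, loose. Origin: centre of the underside.
- pumice: Bystander: grey pumice block, 55 x 85 mm, 30 mm tall, loose. Origin: centre of the underside.
There are look-alikes about, which are no part of the job. What is meant by the brush is not purple, and is the smaller of those in its own colour.

How it is judged:
By the outcome, as a careful person would: the job done as asked, in the order asked, and still so for the second after the job is handed in, with the robot touching nothing.
It also fails if it takes over 102 s, if anything falls off the work surface, if the arm or the gripper's body presses on something with over 40 N, if the wrist force passes 120 N, or if a joint passes its speed limit or range.

## Robot

A 7-joint arm with a two-finger parallel gripper is mounted at the origin on the work surface. World frame = base frame: x ahead of the robot, y to its left, z up, the work surface at z = 0. Lengths are in m, angles in rad, forces in N, time in s.
With the tool pointing down it reaches from about 0.35 to 0.9 m from the base axis. Payload 7.2 kg.
Tool frame: the origin (TCP) lies midway between the tips of the shut fingers; the grasp point (between the pads) lies 19 mm behind it (manip.grip_point_offset is the z of the grasp point in the tool frame, in m); z points along the fingers, x is the direction in which the jaws open and shut, and the axes are right-handed (so a half turn about z gives the same grasp; the last joint's range is limited). The gripper opens to 85 mm and grips with 20 to 120 N. Pads are 22 mm wide; open, the fingers measure 114 mm over their backs; the gripper's body (76 mm by 85 mm) begins 54 mm behind the grasp point. The pads swing forward as they close: fully open they stand 13 mm farther back than shut.
Start: joints at [1.261, 0.411, -0.013, 1.596, 0.006, 1.134, -0.082], TCP at [0.15, -0.607, 0.231] pointing down, gripper open.
Joint ranges: [-2.95, 2.95], [-0.29, 1.99], [-1.47, 1.44], [0.14, 2.54], [-1.03, 4.17], [0.13, 1.85], [-2.86, 2.86]. Speed limits (rad/s): [2.39, 2.39, 3.01, 3.01, 3.14, 3.14, 3.14].

## Interface

Orientations are given as a unit quaternion [w, x, y, z].
In Python, from bench import manip, optics gives the robot as it stands.
- The arm moves only by the tool drive_tool, never from a script. Its argument "series" is a list of rows, each a list of 3 entries, a list of its own where there are three numbers: the shift along the world's x, y, z in m, then the turn, a rotation vector about the world's x, y, z in degrees, then the gripper command: -1 is fully open, 1 is shut, values between are in proportion. A call has exactly 5 rows; each row shifts and turns the commanded pose from where the row before left it; what a row does not reach is not made up. A row lasts 1/10 s, in which the tool goes at most 50 mm and 8.59 degrees, less where a joint would pass 70% of its speed; a pose out of reach is approached as far as the arm can. A call is refused whole if a number of a shift passes 0.05 or a number of a turn 8.59, either way. A call with a gripper value outside its range is refused whole. The fingers move at their own pace and stop on an object; "squeeze" is the grip in N (left out, the last holds). Time passes only in rows, so rows that do not move let the fingers close, or fill a call up. It gives the time, the measured TCP pose, the force and the opening at its end, in the units of the state.
- manip.sense(): the state, without advancing time (a new reading comes with each control period).
- optics.snapshot(name): name is "side" or "top"; returns a dict with "frame" (480x640x3 uint8, red, green, blue), "mtx" (3x3 intrinsics, pixels), "R" (3x3) and "t" (3): a world point X has camera coordinates R X + t. Camera axes: x right, y down, z forward; pixel columns grow to the right and rows downward; lengths in m; the calibration is good to about 2 mm. A picture is of the moment at which its call begins. There is no depth.
- manip.sign_off(): hands the job in, once; it reports no verdict.
The state is a dict: "time": time; "joints": joint angles; "qvel": joint speeds; "joint_torque": joint torques, N m; "ee_pos": TCP position; "ee_rot": TCP orientation; "contact_force": force on the tool from outside, world axes, zero at the start; "ft_torque": the same for the moment, N m; "finger_gap": finger opening in m.
Only numpy, scipy, OpenCV 4.12 (cv2) and the standard library are available. Lean on these libraries where they do the work, as an engineer would, in place of code of your own. Each camera call takes 0.05 s, during which the arm holds its last target. There are 200 camera calls.

## Working session

There is one attempt and no reset: what is moved stays moved. The work goes in short steps, Python scripts to look and compute and a tool call to move; the robot and the scene stay as the last step left them, time stands still between calls to the robot, and variables do not carry over. Pictures are saved under pics/ and viewed, about 12 in all and at most 16, crops included, and the job is handed in when it is done.

Besides the shell and the picture viewer there is one more tool, called by a JSON object that holds its "name" and its "arguments", one argument or row to a line. drive_tool: Moves the arm, as the interface text tells. Its arguments: {"type":"object","properties":{"series":{"type":"array","items":{"type":"array"}},"squeeze":{"type":"number"}},"required":["series"]}

```bash
mkdir -p pics; ls; python3 - <<'E'
from bench import manip, optics
import cv2,pickle
d={n:optics.snapshot(n) for n in("side","top")}
pickle.dump(d,open("s0.pkl","wb"))
for n in d:
    cv2.imwrite(f"pics/{n}0.png",d[n]["frame"][...,::-1]); print(n,d[n]["mtx"],d[n]["R"],d[n]["t"], -d[n]["R"].T@d[n]["t"])
print(manip.sense(), manip.grip_point_offset)
E
```

```text
pics
side [[527.52977131   0.         312.93586275]
 [  0.         527.52977131 224.67499435]
 [  0.           0.           1.        ]] [[-8.97213160e-01 -4.41597697e-01  1.41235388e-04]
 [-3.46171265e-01  7.03132500e-01 -6.21103971e-01]
 [ 2.74178776e-01 -5.57311548e-01 -7.83728166e-01]] [0.54113805 0.08395841 1.36104894] [0.14140944 0.93845972 1.11876286]
top [[521.31680578   0.         314.49262819]
 [  0.         521.31680578 231.40578645]
 [  0.           0.           1.        ]] [[-0.00149477 -0.99986182 -0.01655595]
 [-0.98993656  0.00382226 -0.14146027]
 [ 0.141504    0.01617789 -0.98980548]] [0.17907682 0.51779391 1.27415884] [0.33255222 0.15645973 1.33738146]
{'time': 0.1, 'joints': array([ 1.2607962 ,  0.41183514, -0.01270174,  1.59695696,  0.00559179,
        1.13429143, -0.08219234]), 'qvel': array([ 0.00054939, -0.00169412, -0.00026545, -0.00187427,  0.00161843,
        0.00194317,  0.00187572]), 'joint_torque': array([ 3.08805422e-03, -6.01828909e+01,  6.84406254e-01, -3.00085008e+01,
        1.39975120e-02,  6.38934798e-03,  3.52621919e-05]), 'ee_pos': array([ 0.14951086, -0.60639813,  0.23052911]), 'ee_rot': array([-4.08610351e-04,  7.87232024e-01, -6.16656478e-01, -6.02133775e-04]), 'contact_force': array([ 0.09949946,  0.05273773, -0.45788082]), 'ft_torque': array([-0.03637363, -0.02065088,  0.03604991]), 'finger_gap': 0.0852890188150515} -0.0187
```

View pics/top0.png

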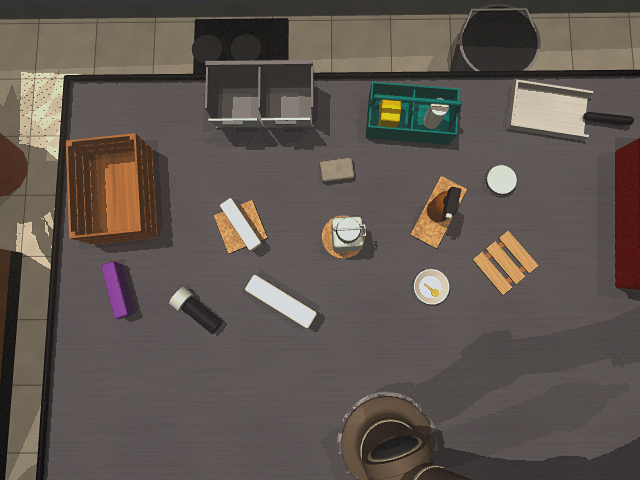

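View pics/side0.png

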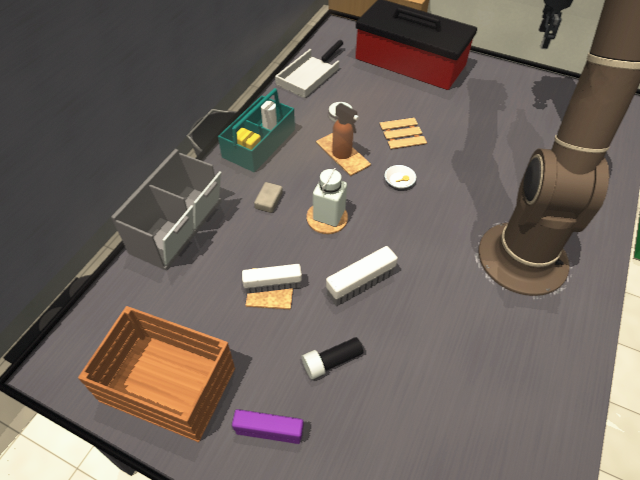

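Brush candidates in the top view are the white brush on the square mat at (240,223), the larger white one at (281,301) and the purple one at (117,290). The one meant is (240,223): it isn't purple and is the smaller of the two white ones. I'll confirm this with an enlarged crop.

```bash
cat > h.py <<'E'
import numpy as np,cv2,pickle
def ray(s,p):
    c=-s["R"].T@s["t"]; d=s["R"].T@np.linalg.solve(s["mtx"],[p[0],p[1],1.]); return c,d
def plane(s,p,z):
    c,d=ray(s,p); return c+d*(z-c[2])/d[2]
def proj(s,X):
    q=s["mtx"]@(s["R"]@np.asarray(X)+s["t"]); return q[:2]/q[2]
def tri(s1,p1,s2,p2):
    P=[s["mtx"]@np.c_[s["R"],s["t"]] for s in(s1,s2)]
    q=cv2.triangulatePoints(P[0],P[1],np.float64(p1).reshape(2,1),np.float64(p2).reshape(2,1))[:,0]; X=q[:3]/q[3]
    return X, np.linalg.norm(proj(s1,X)-p1)
def mask(s,lo,hi,roi=None):
    m=cv2.inRange(cv2.cvtColor(s["frame"],cv2.COLOR_RGB2HSV),np.array(lo),np.array(hi))
    if roi: z=np.zeros_like(m); a,b,c,d=roi; z[b:d,a:c]=m[b:d,a:c]; m=z
    return m
def blobs(m,amin=60):
    cs,_=cv2.findContours(m,cv2.RETR_EXTERNAL,cv2.CHAIN_APPROX_NONE)
    return [c for c in cs if cv2.contourArea(c)>amin]
E
python3 - <<'E'
from h import *
d=pickle.load(open("s0.pkl","rb")); T,S=d["top"],d["side"]
a=cv2.resize(T["frame"][150:330,200:560],(800,400),interpolation=cv2.INTER_CUBIC)
b=cv2.resize(S["frame"][90:320,225:440],None,fx=800/215/2,fy=800/215/2)[:200*2]
cv2.imwrite("pics/c1.png",a[...,::-1]); 
b=cv2.resize(S["frame"][90:320,225:440],None,fx=2.6,fy=2.6,interpolation=cv2.INTER_CUBIC); cv2.imwrite("pics/c2.png",b[...,::-1])
for n,s,roi in(("top",T,(200,160,560,340)),("side",S,(220,90,440,320))):
    for nm,lo,hi in(("cork",(8,90,90),(22,255,255)),("pale",(0,0,170),(179,60,255))):
        for c in blobs(mask(s,lo,hi,roi)):
            r=cv2.minAreaRect(c); print(n,nm,np.round(r[0]),np.round(r[1]),round(r[2]), cv2.approxPolyDP(c,4,True)[:,0].tolist())
for n,p in dict(rest=(505,263),obl=(438,212),rnd=(344,237),sq=(241,226)).items(): print(n,plane(T,p,.008).round(3))
E
```

```text
top cork [505. 262.] [47. 47.] 50 [[509, 231], [473, 258], [502, 294], [511, 281], [524, 277], [523, 271], [538, 265]]
top cork [339. 238.] [43. 34.] 68 [[336, 216], [323, 228], [323, 245], [336, 257], [350, 257], [361, 248], [332, 249], [331, 219], [348, 216]]
top cork [229. 231.] [41. 19.] 67 [[215, 214], [227, 251], [245, 246], [224, 213]]
top cork [252. 221.] [41. 15.] 68 [[240, 204], [259, 238], [265, 238], [252, 200]]
top cork [438. 211.] [30. 67.] 27 [[442, 176], [410, 234], [435, 247], [452, 217], [435, 222], [426, 213], [427, 205], [434, 198], [441, 212], [443, 197], [455, 186], [461, 189], [457, 206], [466, 190]]
top pale [280. 301.] [74. 19.] 32 [[252, 276], [247, 291], [309, 325], [314, 311]]
top pale [431. 286.] [34. 34.] 90 [[425, 270], [415, 279], [415, 292], [426, 303], [439, 302], [448, 292], [447, 280], [437, 270]]
top pale [337. 241.] [22. 10.] 43 [[333, 230], [335, 246], [349, 245]]
top pale [349. 229.] [23. 32.] 86 [[359, 217], [335, 218], [333, 227], [344, 230], [337, 231], [342, 238], [352, 239], [359, 230], [350, 228], [365, 228]]
top pale [240. 224.] [54. 14.
[... 844 characters left out ...]
327, 277], [327, 285], [336, 293]]
side pale [268. 194.] [17. 26.] 27 [[266, 182], [255, 202], [270, 206], [280, 186]]
side pale [329. 188.] [30. 22.] 17 [[346, 183], [338, 193], [325, 195], [318, 183], [313, 193], [336, 201]]
side pale [330. 176.] [16. 21.] 80 [[335, 168], [321, 172], [322, 186], [339, 181]]
side pale [400. 176.] [22. 31.] 90 [[384, 174], [398, 187], [415, 180], [414, 172], [403, 165], [390, 166]]
side pale [339. 107.] [12. 22.] 63 [[329, 111], [335, 115], [339, 102], [351, 106], [335, 102]]
side pale [268. 106.] [10. 13.] 45 [[261, 107], [269, 110], [275, 104], [266, 101]]
rest [ 0.44  -0.305  0.008]
obl [ 0.572 -0.141  0.008]
rnd [0.508 0.102 0.008]
sq [0.537 0.368 0.008]
```

View pics/c1.png

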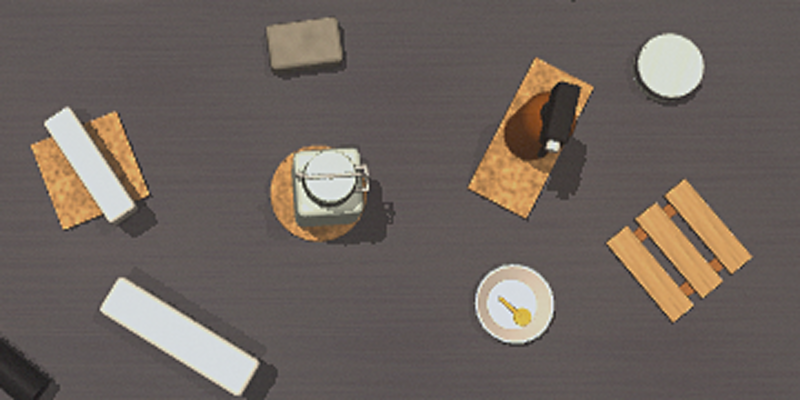

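View pics/c2.png

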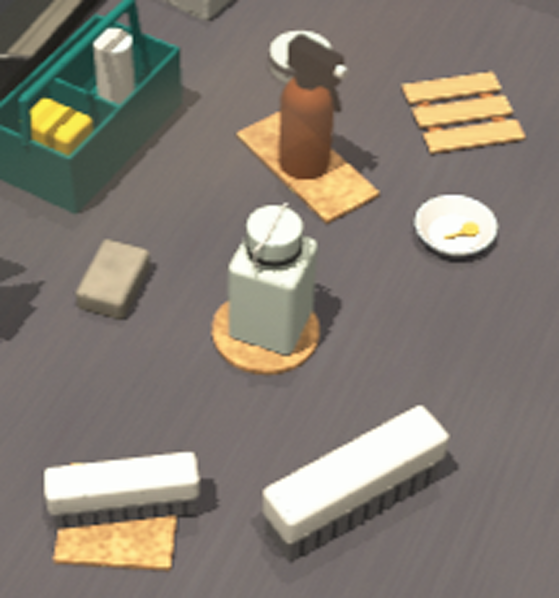

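The crop confirms it: the small white brush lies on the square mat, and the larger white one lies on the bare table. Next I'll measure the poses from both views.

```bash
python3 - <<'E'
from h import *
d=pickle.load(open("s0.pkl","rb")); T,S=d["top"],d["side"]
C=((8,90,90),(22,255,255))
def rect(s,roi,z,lo,hi):
    p=np.vstack(blobs(mask(s,lo,hi,roi),30))[:,0]
    w=np.array([plane(s,q,z)[:2] for q in p]).astype(np.float32)*1000
    r=cv2.minAreaRect(w); b=cv2.boxPoints(r); e=b[1]-b[0]; f=b[2]-b[1]
    l=e if np.hypot(*e)>np.hypot(*f) else f
    return np.round(r[0],1),np.round(r[1],1),"long axis deg",round(np.degrees(np.arctan2(l[1],l[0])),1)
print("rest",rect(T,(470,225,545,300),.008,*C),rect(S,(375,112,432,152),.008,*C))
print("obl",rect(T,(405,172,470,250),.008,*C))
print("sq",rect(T,(210,195,270,255),.008,*C))
p=np.vstack(blobs(mask(T,*C,(320,210,366,262)),30))[:,0]
w=np.array([plane(T,q,.008)[:2] for q in p]).astype(np.float32)*1000
print("round",cv2.minEnclosingCircle(w))
p=np.vstack(blobs(mask(S,*C,(303,195,352,235)),30))[:,0]
w=np.array([plane(S,q,.008)[:2] for q in p]).astype(np.float32)*1000
print("round side",cv2.minEnclosingCircle(w))
W=((0,0,170),(179,60,255))
print("brush",rect(T,(215,190,262,252),.066,*W))
for n,a,b in(("rest c",(473,258),(426,143)),("rest c2",(538,265),(414,118)),("obl",(410,234),(351,175)),("obl far",(435,247),(370,163)),("sq",(227,251),(289,309)),("sq2",(215,214),(245,304)),
  ("brush tl",(230,198),(246,269)),("brush br",(259,240),(300,266)),("lid",(348.5,230),(331,176))): print(n,*[x.round(4) for x in tri(T,a,S,b)])
for n,s,roi in(("top",T,(425,180,475,225)),("side",S,(325,98,365,128))):
    m=mask(s,(0,0,0),(179,255,48),roi)
    for c in blobs(m,20): print(n,"dark",cv2.minAreaRect(c),cv2.approxPolyDP(c,2,True)[:,0].tolist())
E
python3 - <<'E'
import cv2,pickle,numpy as np
d=pickle.load(open("s0.pkl","rb")); T,S=d["top"]["frame"],d["side"]["frame"]
f=lambda i,x,y,w,h:cv2.resize(i[y:y+h,x:x+w],(400,300),interpolation=cv2.INTER_NEAREST)
a=np.vstack([np.hstack([f(T,415,175,60,45),f(S,315,95,60,45)]),np.hstack([f(T,318,210,60,45),f(S,300,165,60,45)])])
cv2.imwrite("pics/c3.png",a[...,::-1])
E
```

```text
rest (array([ 442.5, -305.9]), array([116.6, 120.5]), 'long axis deg', np.float32(-51.7)) (array([ 441.7, -304.4]), array([117.5, 124.3]), 'long axis deg', np.float32(-51.9))
obl (array([ 574. , -141.6]), array([ 76.5, 176.1]), 'long axis deg', np.float32(-28.4))
sq (array([537.3, 371.3]), array([108.4, 108.2]), 'long axis deg', np.float32(22.2))
round ((509.2156066894531, 105.59514617919922), 56.02357864379883)
round side ((508.5231018066406, 107.83120727539062), 57.53036880493164)
brush (array([535. , 362.1]), array([136.6,  33.5]), 'long axis deg', np.float32(34.2))
rest c [ 0.3962 -0.2101  0.0796] 21.0701
rest c2 [ 0.4341 -0.3903  0.0034] 0.2732
obl [ 0.5142 -0.0677  0.0051] 0.4508
obl far [ 0.4798 -0.1284  0.0148] 0.2389
sq [0.4708 0.403  0.0051] 0.8321
sq2 [0.57   0.4372 0.005 ] 0.0734
brush tl [0.5944 0.3855 0.0725] 1.47
brush br [0.4893 0.3134 0.0585] 2.1223
lid [0.504  0.0983 0.1612] 0.179
top dark ((445.9769592285156, 202.9126739501953), (6.536550521850586, 35.037147521972656), 16.189205169677734) [[454, 187], [449, 189], [444, 198], [442, 220], [445, 218], [450, 190]]
```

View pics/c3.png

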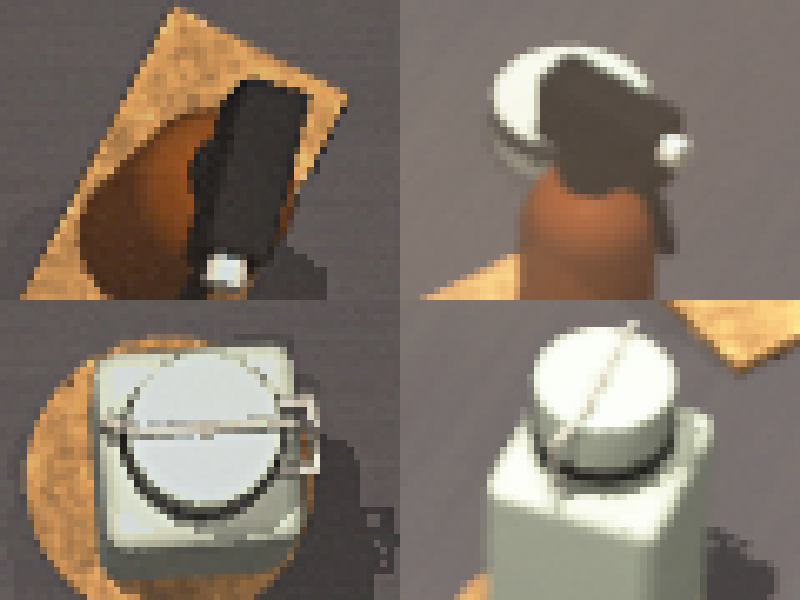

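```bash
python3 - <<'E'
from h import *
d=pickle.load(open("s0.pkl","rb")); T,S=d["top"],d["side"]
k=lambda x,y,ox,oy:(ox+x/6.667-.5,oy+y/6.667-.5)
h=[plane(T,k(x,y,415,175),.178)*1000 for x,y in((245,82),(310,97),(275,262),(212,250))]
print("head",np.round(h,1)); 
for a,b in((3,0),(2,1)): v=h[b]-h[a]; print("x axis yaw",np.degrees(np.arctan2(v[1],v[0])),np.linalg.norm(v))
print("mid of far edge",(h[0]+h[1])/2, "width",np.linalg.norm(h[0]-h[1]))
# far corners of head in both views
print(tri(T,k(245,82,415,175),S,k(575-400,57,315,95)))
b=[plane(T,k(x,y-300+0,318,210),.121)*1000 for x,y in((95,360),(290,347),(305,540),(112,548))]
print("jar body",np.round(b,1),np.mean(b,0))
for i in range(4): v=b[(i+1)%4]-b[i]; print(np.degrees(np.arctan2(v[1],v[0])),np.linalg.norm(v))
print("lid",plane(T,k(203,428-300,318,210),.160),plane(S,k(205,82,300,165),.160),tri(T,k(203,128,318,210),S,k(205,82,300,165)))
# bottle body axis from side: neck base
print("nozzle",tri(T,k(224,270,415,175),S,k(273,147,315,95)))
from scipy.spatial.transform import Rotation as R
q=[-4.08610351e-04,7.87232024e-01,-6.16656478e-01,-6.02133775e-04]
print(R.from_quat(q,scalar_first=True).as_matrix().round(3))
E
```

```text
head [[ 599.1 -134.5  178. ]
 [ 593.8 -156.2  178. ]
 [ 537.  -142.2  178. ]
 [ 541.3 -121.2  178. ]]
x axis yaw -12.951653479027748 59.40530506560064
x axis yaw -13.927599863467792 58.49473426214238
mid of far edge [ 596.48470851 -145.36393575  178.        ] width 22.404515798654568
(array([ 0.58928668, -0.13137769,  0.19570124]), np.float64(2.6324778048163195))
jar body [[537.1 135.5 121. ]
 [541.5  66.4 121. ]
 [472.6  62.1 121. ]
 [470.  129.9 121. ]] [505.31620919  98.45953151 121.        ]
-86.37783185195151 69.26443708848291
-176.42911504534473 68.99558810947549
92.19556412386305 67.90795326031747
4.74212966571721 67.31775947257657
lid [0.50681443 0.09937186 0.16      ] [0.50541665 0.10062294 0.16      ] (array([0.5065837 , 0.09915423, 0.15823216]), np.float64(0.22131428173064643))
nozzle (array([ 0.5357908 , -0.12690584,  0.16991397]), np.float64(0.00218405689418305))
[[ 0.239 -0.971 -0.   ]
 [-0.971 -0.239  0.001]
 [-0.001  0.    -1.   ]]
```

The measurements agree with the text. Heights came out at about 5 mm for the mats (8 expected), about 65 mm for the brush top and 158 mm for the lid. I'm moving above the bottle head at (0.575, -0.140), with the jaw yaw at -103.4°.

{"name": "drive_tool", "arguments": {
  "series": [
    [[0.0284,0.031,0],[0,0,-1.81],-1],
    [[0.0284,0.031,0],[0,0,-1.81],-1],
    [[0.0284,0.031,0],[0,0,-1.81],-1],
    [[0.0284,0.031,0],[0,0,-1.81],-1],
    [[0.0284,0.031,0],[0,0,-1.81],-1]
  ]
}}

```text
time: 0.6
ee_pos: [0.2924, -0.4503, 0.231]
ee_rot: [-0.0, 0.736, -0.677, -0.0]
contact_force: [0.4, -0.0, 0.3]
finger_gap: 0.0852
```

{"name": "drive_tool", "arguments": {
  "series": [
    [[0.0284,0.031,0],[0,0,-1.81],-1],
    [[0.0284,0.031,0],[0,0,-1.81],-1],
    [[0.0284,0.031,0],[0,0,-1.81],-1],
    [[0.0284,0.031,0],[0,0,-1.81],-1],
    [[0.0284,0.031,0],[0,0,-1.81],-1]
  ]
}}

```text
time: 1.1
ee_pos: [0.4344, -0.2953, 0.2311]
ee_rot: [-0.0, -0.68, 0.733, 0.0]
contact_force: [0.8, -1.0, -0.8]
finger_gap: 0.0856
```

{"name": "drive_tool", "arguments": {
  "series": [
    [[0.0284,0.031,0],[0,0,-1.81],-1],
    [[0.0284,0.031,0],[0,0,-1.81],-1],
    [[0.0284,0.031,0],[0,0,-1.81],-1],
    [[0.0284,0.031,0],[0,0,-1.81],-1],
    [[0.0284,0.031,0],[0,0,-1.81],-1]
  ]
}}

```text
time: 1.6
ee_pos: [0.5763, -0.1405, 0.231]
ee_rot: [-0.0, -0.62, 0.785, 0.0]
contact_force: [0.5, -1.1, 0.3]
finger_gap: 0.0858
```

{"name": "drive_tool", "arguments": {
  "series": [
    [[0,0,0],[0,0,0],-1],
    [[0,0,0],[0,0,0],-1],
    [[0,0,0],[0,0,0],-1],
    [[0,0,0],[0,0,0],-1],
    [[0,0,0],[0,0,0],-1]
  ]
}}

```text
time: 2.1
ee_pos: [0.5751, -0.1431, 0.2314]
ee_rot: [-0.0, -0.62, 0.785, -0.0]
contact_force: [-0.4, -0.1, -0.1]
finger_gap: 0.0852
```

{"name": "drive_tool", "arguments": {
  "series": [
    [[0,0.003,-0.03],[0,0,0],-1],
    [[0,0,-0.03],[0,0,0],-1],
    [[0,0,-0.029],[0,0,0],-1],
    [[0,0,0],[0,0,0],-1],
    [[0,0,0],[0,0,0],1]
  ],
  "squeeze": 30
}}

```text
time: 2.6
ee_pos: [0.5756, -0.1393, 0.1428]
ee_rot: [-0.0, -0.62, 0.784, 0.0]
contact_force: [-0.3, -1.3, 1.5]
finger_gap: 0.0734
```

{"name": "drive_tool", "arguments": {
  "series": [
    [[0,0,0],[0,0,0],1],
    [[0,0,0],[0,0,0],1],
    [[0,0,0],[0,0,0],1],
    [[0,0,0],[0,0,0],1],
    [[0,0,0],[0,0,0],1]
  ]
}}

```text
time: 3.1
ee_pos: [0.5767, -0.1396, 0.144]
ee_rot: [0.001, -0.62, 0.784, -0.001]
contact_force: [-0.4, -2.1, 6.7]
finger_gap: 0.0237
```

{"name": "drive_tool", "arguments": {
  "series": [
    [[0,0,0],[0,0,0],1],
    [[0,0,0],[0,0,0],1],
    [[0,0,0],[0,0,0],1],
    [[0,0,0],[0,0,0],1],
    [[0,0,0],[0,0,0],1]
  ]
}}

```text
time: 3.6
ee_pos: [0.5767, -0.1396, 0.144]
ee_rot: [0.001, -0.62, 0.784, -0.001]
contact_force: [-0.7, -1.0, 7.2]
finger_gap: 0.0238
```

{"name": "drive_tool", "arguments": {
  "series": [
    [[0,0,0.01],[0,0,0],1],
    [[0,0,0.025],[0,0,0],1],
    [[0,0,0.025],[0,0,0],1],
    [[-0.01,-0.0125,0],[0,0,0],1],
    [[-0.02,-0.025,0],[0,0,0],1]
  ]
}}

```text
time: 4.1
ee_pos: [0.5467, -0.1745, 0.2033]
ee_rot: [0.001, -0.622, 0.783, -0.0]
contact_force: [-0.1, -1.4, -1.7]
finger_gap: 0.0236
```

{"name": "drive_tool", "arguments": {
  "series": [
    [[-0.024,-0.03,0],[0,0,0],1],
    [[-0.024,-0.03,0],[0,0,0],1],
    [[-0.024,-0.03,0],[0,0,0],1],
    [[-0.02,-0.024,0],[0,0,0],1],
    [[-0.011,-0.014,0],[0,0,0],1]
  ]
}}

```text
time: 4.6
ee_pos: [0.4394, -0.307, 0.2021]
ee_rot: [-0.001, -0.619, 0.785, 0.0]
contact_force: [0.3, 0.7, -1.2]
finger_gap: 0.0237
```

{"name": "drive_tool", "arguments": {
  "series": [
    [[0,0,0],[0,0,0],1],
    [[0,0,0],[0,0,0],1],
    [[0,0,0],[0,0,0],1],
    [[0,0,0],[0,0,0],1],
    [[0,0,0],[0,0,0],1]
  ]
}}

```text
time: 5.1
ee_pos: [0.4432, -0.3034, 0.2022]
ee_rot: [0.0, -0.621, 0.784, 0.0]
contact_force: [0.2, -0.1, -1.2]
finger_gap: 0.0237
```

```bash
cat > snap.py <<'E'
import sys
from h import *
from bench import optics
# snap.py tag x y w h (top crop)  x y w h (side crop)
d={n:optics.snapshot(n) for n in("top","side")}; pickle.dump(d,open(sys.argv[1]+".pkl","wb"))
v=list(map(int,sys.argv[2:])); o=[]
for n,(x,y,w,h) in(("top",v[:4]),("side",v[4:])): o.append(cv2.resize(d[n]["frame"][y:y+h,x:x+w],(400,400*h//w),interpolation=cv2.INTER_CUBIC))
H=max(i.shape[0] for i in o); o=[cv2.copyMakeBorder(i,0,H-i.shape[0],0,0,cv2.BORDER_CONSTANT) for i in o]
cv2.imwrite(f"pics/{sys.argv[1]}.png",np.hstack(o)[...,::-1])
E
python3 snap.py p1 440 170 120 150 350 30 120 150
```

```text
(no output)
```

View pics/p1.png

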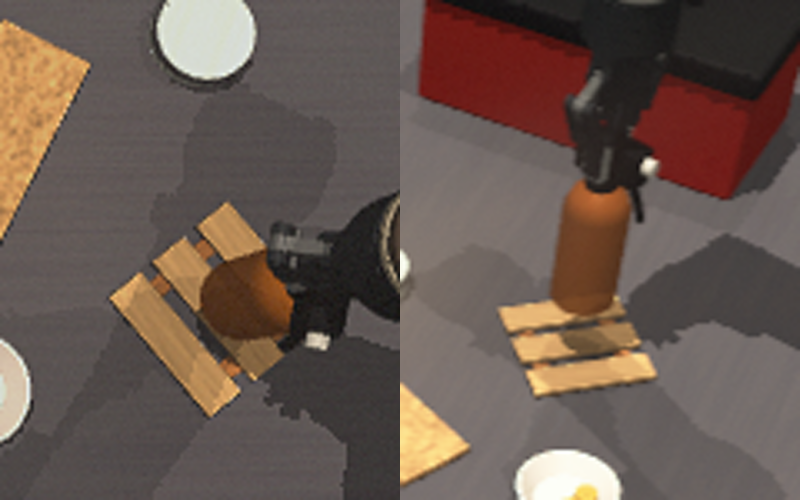

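The bottle hangs upright over the rest (foot near top crop (250,300)). I'm lowering it and releasing.

{"name": "drive_tool", "arguments": {
  "series": [
    [[0,-0.002,-0.02],[0,0,0],1],
    [[0,0,-0.02],[0,0,0],1],
    [[0,0,-0.01],[0,0,0],1],
    [[0,0,-0.005],[0,0,0],1],
    [[0,0,-0.002],[0,0,0],1]
  ]
}}

```text
time: 5.7
ee_pos: [0.4427, -0.3062, 0.1451]
ee_rot: [-0.0, -0.621, 0.784, 0.0]
contact_force: [0.0, -0.6, -1.1]
finger_gap: 0.0235
```

{"name": "drive_tool", "arguments": {
  "series": [
    [[0,0,-0.001],[0,0,0],1],
    [[0,0,-0.001],[0,0,0],1],
    [[0,0,0],[0,0,0],1],
    [[0,0,0],[0,0,0],0.6],
    [[0,0,0],[0,0,0],0.2]
  ]
}}

```text
time: 6.2
ee_pos: [0.4429, -0.3065, 0.1437]
ee_rot: [0.0, -0.62, 0.784, -0.0]
contact_force: [0.1, 0.3, -0.2]
finger_gap: 0.0339
```

{"name": "drive_tool", "arguments": {
  "series": [
    [[0,0,0],[0,0,0],-0.2],
    [[0,0,0],[0,0,0],-1],
    [[0,0,0],[0,0,0],-1],
    [[0,0,0],[0,0,0],-1],
    [[0,0,0],[0,0,0],-1]
  ]
}}

```text
time: 6.7
ee_pos: [0.4426, -0.3063, 0.1432]
ee_rot: [-0.0, -0.621, 0.784, 0.0]
contact_force: [0.5, -0.6, -0.4]
finger_gap: 0.0855
```

{"name": "drive_tool", "arguments": {
  "series": [
    [[0,0,0.03],[0,0,0],-1],
    [[0,0,0.04],[0,0,0],-1],
    [[0,0,0.03],[0,0,0],-1],
    [[0.003,0.02,0],[0,0,2],-1],
    [[0.0055,0.04,0],[0,0,3],-1]
  ]
}}

```text
time: 7.2
ee_pos: [0.4509, -0.2483, 0.2439]
ee_rot: [-0.0, -0.653, 0.757, -0.001]
contact_force: [0.6, 0.2, -1.0]
finger_gap: 0.0852
```

{"name": "drive_tool", "arguments": {
  "series": [
    [[0.006,0.044,0],[0,0,3.1],-1],
    [[0.006,0.044,0],[0,0,3.1],-1],
    [[0.006,0.044,0],[0,0,3.1],-1],
    [[0.006,0.044,0],[0,0,3.1],-1],
    [[0.006,0.044,0],[0,0,3.1],-1]
  ]
}}

```text
time: 7.7
ee_pos: [0.4806, -0.0241, 0.2428]
ee_rot: [0.0, 0.751, -0.66, -0.0]
contact_force: [1.5, -0.1, 0.2]
finger_gap: 0.0856
```

{"name": "drive_tool", "arguments": {
  "series": [
    [[0.006,0.044,0],[0,0,3.1],-1],
    [[0.006,0.044,0],[0,0,3.1],-1],
    [[0.006,0.044,0],[0,0,3.1],-1],
    [[0.006,0.044,0],[0,0,3.1],-1],
    [[0.006,0.044,0],[0,0,3.1],-1]
  ]
}}

```text
time: 8.2
ee_pos: [0.5105, 0.1958, 0.2427]
ee_rot: [0.0, 0.833, -0.553, -0.0]
contact_force: [0.3, 0.1, -0.5]
finger_gap: 0.0854
```

{"name": "drive_tool", "arguments": {
  "series": [
    [[0.006,0.044,0],[0,0,3.1],-1],
    [[0.006,0.044,0],[0,0,3.1],-1],
    [[0.006,0.044,0],[0,0,3.1],-1],
    [[0.005,0.03,0],[0,0,2.3],-1],
    [[0,0,0],[0,0,0],-1]
  ]
}}

```text
time: 8.7
ee_pos: [0.5317, 0.3612, 0.2419]
ee_rot: [-0.001, 0.886, -0.464, -0.002]
contact_force: [0.2, -0.3, -0.2]
finger_gap: 0.0857
```

{"name": "drive_tool", "arguments": {
  "series": [
    [[0,0,0],[0,0,0],-1],
    [[0,0,0],[0,0,0],-1],
    [[0,0,0],[0,0,0],-1],
    [[0,0,0],[0,0,0],-1],
    [[0,0,0],[0,0,0],-1]
  ]
}}

```text
time: 9.2
ee_pos: [0.5345, 0.3549, 0.2436]
ee_rot: [-0.0, 0.884, -0.468, 0.0]
contact_force: [0.2, -0.8, 0.5]
finger_gap: 0.085
```

```bash
python3 snap.py p2 440 170 120 150 350 30 120 150; python3 - <<'E'
from bench import manip
import numpy as np
s=manip.sense(); print(s["time"],s["ee_pos"],s["joints"]); q=s["ee_rot"]; print(np.degrees(2*np.arctan2(q[2],q[1])))
E
```

```text
9.3 [0.53434734 0.35523344 0.24351843] [-0.25596382  0.49880252 -0.5958521   1.50723847  0.28974537  1.2243257
 -1.86665321]
-55.73736674296326
```

View pics/p2.png

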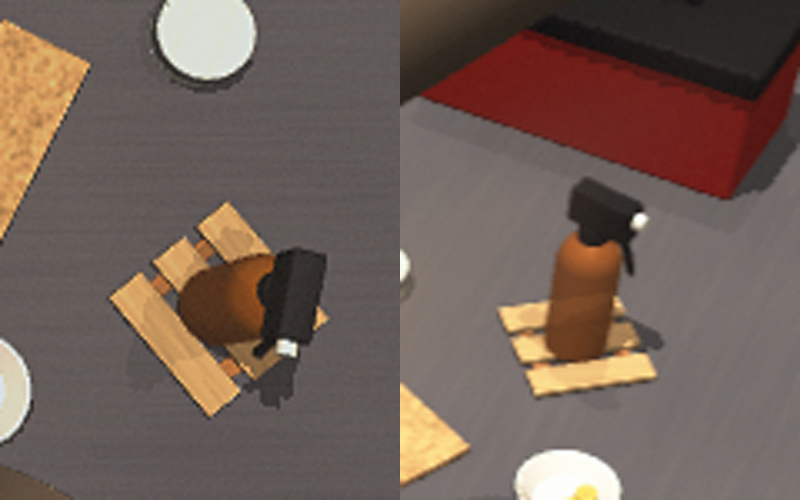

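The bottle stands upright in the middle of the rest. I'm descending onto the brush.

{"name": "drive_tool", "arguments": {
  "series": [
    [[0.0005,0.0065,-0.03],[0,0,0],-1],
    [[0,0,-0.045],[0,0,0],-1],
    [[0,0,-0.045],[0,0,0],-1],
    [[0,0,-0.04],[0,0,0],-1],
    [[0,0,-0.025],[0,0,0],-1]
  ],
  "squeeze": 45
}}

```text
time: 9.8
ee_pos: [0.5335, 0.3609, 0.055]
ee_rot: [0.002, 0.884, -0.467, -0.001]
contact_force: [0.7, -1.1, -0.4]
finger_gap: 0.0854
```

{"name": "drive_tool", "arguments": {
  "series": [
    [[0,0,-0.015],[0,0,0],-1],
    [[0,0,-0.011],[0,0,0],-1],
    [[0,0,0],[0,0,0],-1],
    [[0,0,0],[0,0,0],1],
    [[0,0,0],[0,0,0],1]
  ]
}}

```text
time: 10.3
ee_pos: [0.5355, 0.3628, 0.0339]
ee_rot: [-0.001, 0.884, -0.467, 0.001]
contact_force: [-1.0, 0.2, 0.1]
finger_gap: 0.0592
```

{"name": "drive_tool", "arguments": {
  "series": [
    [[0,0,0],[0,0,0],1],
    [[0,0,0],[0,0,0],1],
    [[0,0,0],[0,0,0],1],
    [[0,0,0],[0,0,0],1],
    [[0,0,0],[0,0,0],1]
  ]
}}

```text
time: 10.8
ee_pos: [0.5354, 0.3625, 0.0335]
ee_rot: [-0.001, 0.884, -0.467, 0.001]
contact_force: [-0.9, -0.9, 6.7]
finger_gap: 0.0352
```

{"name": "drive_tool", "arguments": {
  "series": [
    [[0,0,0.015],[0,0,0],1],
    [[0,0,0.04],[0,0,0],1],
    [[0,0,0.045],[0,0,0],1],
    [[0,0,0.045],[0,0,0],1],
    [[0,0,0.04],[0,0,0],1]
  ]
}}

```text
time: 11.3
ee_pos: [0.5343, 0.3623, 0.2206]
ee_rot: [-0.001, 0.884, -0.467, 0.0]
contact_force: [1.3, 0.1, -0.5]
finger_gap: 0.0355
```

{"name": "drive_tool", "arguments": {
  "series": [
    [[0.002,-0.02,0],[0,0,-3],1],
    [[0.003,-0.036,0],[0,0,-4.5],1],
    [[0.003,-0.036,0],[0,0,-4.5],1],
    [[0.003,-0.036,0],[0,0,-4.5],1],
    [[0.003,-0.036,0],[0,0,-4.5],1]
  ]
}}

```text
time: 11.8
ee_pos: [0.5481, 0.1962, 0.2173]
ee_rot: [0.0, 0.783, -0.622, -0.0]
contact_force: [0.1, -0.8, -0.5]
finger_gap: 0.0355
```

{"name": "drive_tool", "arguments": {
  "series": [
    [[0.003,-0.036,0],[0,0,-4.5],1],
    [[0.003,-0.036,0],[0,0,-4.5],1],
    [[0.003,-0.036,0],[0,0,-4.5],1],
    [[0.003,-0.036,0],[0,0,-4.5],1],
    [[0.003,-0.036,0],[0,0,-4.5],1]
  ]
}}

```text
time: 12.3
ee_pos: [0.5629, 0.0164, 0.2174]
ee_rot: [-0.0, -0.647, 0.763, 0.0]
contact_force: [0.3, -0.6, -0.5]
finger_gap: 0.0354
```

{"name": "drive_tool", "arguments": {
  "series": [
    [[0.003,-0.036,0],[0,0,-4.5],1],
    [[0.003,-0.036,0],[0,0,-4.5],1],
    [[0.003,-0.036,0],[0,0,-4.5],1],
    [[0.001,-0.036,0],[0,0,-4.5],1],
    [[0.0,-0.016,0],[0,0,-1.1],1]
  ]
}}

```text
time: 12.8
ee_pos: [0.5725, -0.1464, 0.2172]
ee_rot: [-0.001, -0.51, 0.86, -0.0]
contact_force: [-0.1, -0.4, -1.7]
finger_gap: 0.0354
```

{"name": "drive_tool", "arguments": {
  "series": [
    [[0,0,0],[0,0,0],1],
    [[0,0,0],[0,0,0],1],
    [[0,0,0],[0,0,0],1],
    [[0,0,-0.04],[0,0,0],1],
    [[0,0,-0.03],[0,0,0],1]
  ]
}}

```text
time: 13.3
ee_pos: [0.574, -0.1398, 0.1467]
ee_rot: [0.001, -0.514, 0.858, -0.0]
contact_force: [-0.7, -0.2, -1.8]
finger_gap: 0.0354
```

```bash
python3 snap.py p3 390 160 120 100 280 60 150 150; python3 - <<'E'
from bench import manip
import numpy as np
s=manip.sense(); print(s["time"],s["ee_pos"],s["joints"]); q=s["ee_rot"]; print(np.degrees(2*np.arctan2(q[2],q[1])))
E
```

```text
13.4 [ 0.57099498 -0.13954929  0.14352429] [ 0.3398498   0.45443263 -0.2426077   1.76454768  0.12884312  0.94557032
 -2.01706229]
241.8762849586503
```

View pics/p3.png

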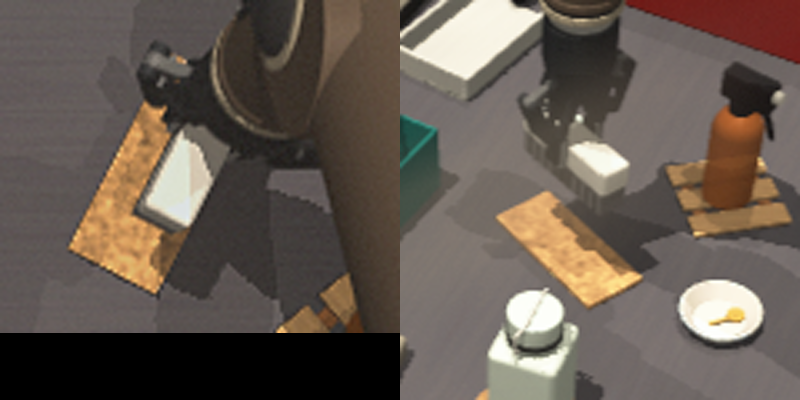

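```bash
python3 - <<'E'
from h import *
d=pickle.load(open("p3.pkl","rb")); T,S=d["top"],d["side"]
m=blobs(mask(T,(0,0,150),(179,70,255),(425,190,470,235)),30)
for c in m: print(cv2.minAreaRect(c),cv2.approxPolyDP(c,2,True)[:,0].tolist())
m=blobs(mask(S,(0,0,150),(179,70,255),(335,90,380,140)),30)
for c in m: print(cv2.minAreaRect(c),cv2.approxPolyDP(c,2,True)[:,0].tolist())
u=np.array([np.cos(np.radians(-28.1)),np.sin(np.radians(-28.1)),0])
a,b=(440.8,223.5),(354.5,117.7)
X,e=tri(T,a,S,b); print(X,e,X+.07*u,plane(T,a,.176)+.07*u,plane(S,b,.176)+.07*u)
E
```

```text
((444.9000549316406, 213.2000274658203), (15.205260276794434, 24.59674835205078), 26.56505012512207) [[444, 199], [434, 221], [446, 227], [453, 213]]
((352.73101806640625, 119.92756652832031), (21.093551635742188, 16.359960556030273), 41.6335334777832) [[344, 114], [343, 121], [354, 132], [365, 122], [357, 114]]
[ 0.52152687 -0.10399536  0.18664259] 3.5854989193142655 [ 0.58327576 -0.1369662   0.18664259] [ 0.57717887 -0.14134208  0.176     ] [ 0.59542589 -0.14752609  0.176     ]
```

{"name": "drive_tool", "arguments": {
  "series": [
    [[0,0,-0.04],[0,0,0],1],
    [[0,0,-0.035],[0,0,0],1],
    [[0,0,-0.015],[0,0,0],1],
    [[0,0,0],[0,0,0],1],
    [[0,0,0],[0,0,0],1]
  ]
}}

```text
time: 13.9
ee_pos: [0.5749, -0.1415, 0.059]
ee_rot: [0.001, -0.513, 0.858, -0.001]
contact_force: [0.6, 0.4, -0.8]
finger_gap: 0.0355
```

{"name": "drive_tool", "arguments": {
  "series": [
    [[-0.002,0,-0.012],[0,0,0],1],
    [[0,0,-0.006],[0,0,0],1],
    [[0,0,-0.004],[0,0,0],1],
    [[0,0,-0.002],[0,0,0],1],
    [[0,0,-0.001],[0,0,0],1]
  ]
}}

```text
time: 14.4
ee_pos: [0.5714, -0.1419, 0.0334]
ee_rot: [-0.0, -0.513, 0.859, 0.0]
contact_force: [-8.4, 1.5, 20.8]
finger_gap: 0.0358
```

{"name": "drive_tool", "arguments": {
  "series": [
    [[0,0,0],[0,0,0],1],
    [[0,0,0],[0,0,0],0.5],
    [[0,0,0],[0,0,0],0],
    [[0,0,0],[0,0,0],-0.6],
    [[0,0,0],[0,0,0],-1]
  ]
}}

```text
time: 14.9
ee_pos: [0.5718, -0.1418, 0.0323]
ee_rot: [0.0, -0.513, 0.858, -0.0]
contact_force: [0.5, -0.4, 0.3]
finger_gap: 0.0701
```

{"name": "drive_tool", "arguments": {
  "series": [
    [[0,0,0],[0,0,0],-1],
    [[0,0,0],[0,0,0],-1],
    [[0,0,0.03],[0,0,0],-1],
    [[0,0,0.04],[0,0,0],-1],
    [[0,0,0.04],[0,0,0],-1]
  ]
}}

```text
time: 15.4
ee_pos: [0.5711, -0.1416, 0.143]
ee_rot: [-0.001, -0.513, 0.858, 0.001]
contact_force: [0.5, 0.3, -0.0]
finger_gap: 0.0854
```

{"name": "drive_tool", "arguments": {
  "series": [
    [[0,0,0.04],[0,0,4],-1],
    [[0,0,0.04],[0,0,8],-1],
    [[0,0.03,0.02],[0,0,8],-1],
    [[0,0.04,0],[0,0,8],-1],
    [[0,0.04,0],[0,0,8],-1]
  ]
}}

```text
time: 15.9
ee_pos: [0.5719, -0.0311, 0.2434]
ee_rot: [-0.001, 0.754, -0.656, 0.001]
contact_force: [0.5, -0.3, -0.2]
finger_gap: 0.0855
```

{"name": "drive_tool", "arguments": {
  "series": [
    [[-0.015,0.04,0],[0,0,8],-1],
    [[-0.015,0.04,0],[0,0,8],-1],
    [[-0.015,0.04,0],[0,0,8],-1],
    [[-0.015,0.01,0],[0,0,8],-1],
    [[-0.008,0,0],[0,0,8],-1]
  ]
}}

```text
time: 16.4
ee_pos: [0.5021, 0.1011, 0.2425]
ee_rot: [-0.0, 0.935, -0.356, -0.0]
contact_force: [-0.1, -1.2, 0.5]
finger_gap: 0.0855
```

{"name": "drive_tool", "arguments": {
  "series": [
    [[0,0,0],[0,0,8],-1],
    [[0,0,0],[0,0,8],-1],
    [[0,0,0],[0,0,8],-1],
    [[0,0,0],[0,0,8],-1],
    [[0,0,0],[0,0,8],-1]
  ]
}}

```text
time: 16.9
ee_pos: [0.5036, 0.0981, 0.2423]
ee_rot: [0.0, 1.0, -0.017, 0.0]
contact_force: [-0.1, -0.8, 0.2]
finger_gap: 0.0851
```

{"name": "drive_tool", "arguments": {
  "series": [
    [[0,0,0],[0,0,6],-1],
    [[0,0,0],[0,0,0],-1],
    [[0,0,0],[0,0,0],-1],
    [[0,0,0],[0,0,0],-1],
    [[0,0,0],[0,0,0],-1]
  ]
}}

```text
time: 17.4
ee_pos: [0.5036, 0.0982, 0.2423]
ee_rot: [0.0, 1.0, 0.032, 0.0]
contact_force: [0.5, 0.3, 0.8]
finger_gap: 0.0855
```

```bash
python3 snap.py p4 330 160 150 125 280 60 150 150; python3 - <<'E'
from bench import manip
from h import *
s=manip.sense(); print(s["time"],s["ee_pos"],s["joints"]); q=s["ee_rot"]; print(np.degrees(2*np.arctan2(q[2],q[1])))
d=pickle.load(open("p4.pkl","rb")); T,S=d["top"],d["side"]
def rect(s,roi,z,lo,hi):
    p=np.vstack(blobs(mask(s,lo,hi,roi),30))[:,0]
    w=np.array([plane(s,q,z)[:2] for q in p]).astype(np.float32)*1000
    r=cv2.minAreaRect(w); print(np.round(r[0],1),np.round(r[1],1),round(r[2],1))
C=((8,90,90),(22,255,255)); W=((0,0,170),(179,60,255))
rect(T,(405,172,470,250),.008,*C); rect(T,(405,172,470,250),.066,*W)
E
```

```text
17.5 [0.50363647 0.09826636 0.24233391] [ 0.34316214  0.30110852 -0.76696273  1.81168574  0.23076302  1.12042555
 -0.43872679]
3.666632822276136
[ 585.1 -147.6] [ 76.5 150.7] 61.5
[ 572.5 -139.6] [ 34.  131.2] 61.6
```

View pics/p4.png

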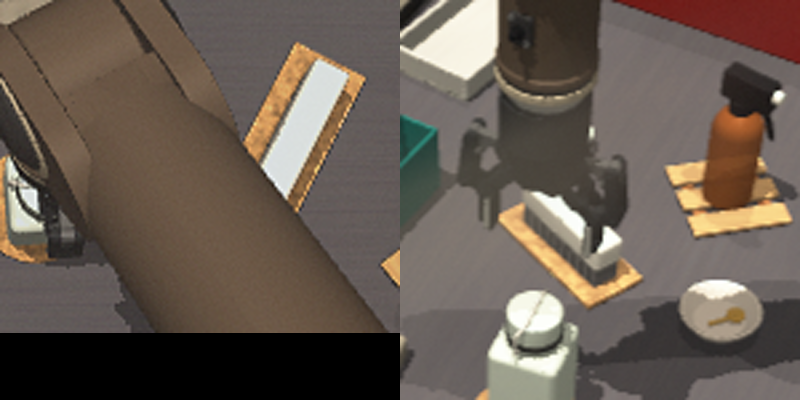

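The brush lies along the oblong mat, with its centre partly hidden by the arm for now. The open gripper is over the jar, so I'm descending on the lid.

{"name": "drive_tool", "arguments": {
  "series": [
    [[0.0025,0.001,-0.03],[0,0,0],-1],
    [[0,0,-0.04],[0,0,0],-1],
    [[0,0,-0.03],[0,0,0],-1],
    [[0,0,-0.01],[0,0,0],-1],
    [[0,0,-0.004],[0,0,0],-1]
  ],
  "squeeze": 60
}}

```text
time: 18.0
ee_pos: [0.5058, 0.0993, 0.1277]
ee_rot: [-0.0, 0.999, 0.032, -0.001]
contact_force: [0.9, -0.3, 0.0]
finger_gap: 0.0852
```

{"name": "drive_tool", "arguments": {
  "series": [
    [[0,0,0],[0,0,0],-0.3],
    [[0,0,0],[0,0,0],0],
    [[0,0,0],[0,0,0],0.4],
    [[0,0,0],[0,0,0],1],
    [[0,0,0],[0,0,0],1]
  ]
}}

```text
time: 18.5
ee_pos: [0.507, 0.0995, 0.1301]
ee_rot: [0.0, 0.999, 0.032, 0.001]
contact_force: [-1.4, -0.3, 5.7]
finger_gap: 0.0524
```

{"name": "drive_tool", "arguments": {
  "series": [
    [[0,0,0],[0,0,0],1],
    [[0,0,0],[0,0,0],1],
    [[0,0,0],[0,0,0],1],
    [[0,0,0],[0,0,0],1],
    [[0,0,0],[0,0,0],1]
  ]
}}

```text
time: 19.0
ee_pos: [0.507, 0.0995, 0.1301]
ee_rot: [0.0, 0.999, 0.032, 0.001]
contact_force: [-1.4, 0.5, 4.2]
finger_gap: 0.0529
```

{"name": "drive_tool", "arguments": {
  "series": [
    [[0,0,0.008],[0,0,0],1],
    [[0,0,0.018],[0,0,0],1],
    [[0,0,0.022],[0,0,0],1],
    [[0,0,0.012],[0,0,0],1],
    [[0.002,0.012,0],[0,0,1],1]
  ]
}}

```text
time: 19.5
ee_pos: [0.5092, 0.1099, 0.19]
ee_rot: [0.001, 0.999, 0.04, 0.001]
contact_force: [1.0, -0.1, -4.5]
finger_gap: 0.0523
```

{"name": "drive_tool", "arguments": {
  "series": [
    [[0.003,0.026,0],[0,0,1.8],1],
    [[0.003,0.026,0],[0,0,1.8],1],
    [[0.003,0.026,0],[0,0,1.8],1],
    [[0.003,0.026,0],[0,0,1.8],1],
    [[0.003,0.026,0],[0,0,1.8],1]
  ]
}}

```text
time: 20.0
ee_pos: [0.5226, 0.2428, 0.1871]
ee_rot: [0.0, 0.993, 0.12, -0.001]
contact_force: [0.8, -0.1, -5.3]
finger_gap: 0.0523
```

{"name": "drive_tool", "arguments": {
  "series": [
    [[0.003,0.026,0],[0,0,1.8],1],
    [[0.003,0.026,0],[0,0,1.8],1],
    [[0.003,0.026,0],[0,0,1.8],1],
    [[0.003,0.026,0],[0,0,1.8],1],
    [[0.002,0.018,0],[0,0,1],1]
  ]
}}

```text
time: 20.5
ee_pos: [0.5359, 0.366, 0.1868]
ee_rot: [-0.0, 0.981, 0.192, -0.001]
contact_force: [-0.1, -0.7, -4.9]
finger_gap: 0.0527
```

{"name": "drive_tool", "arguments": {
  "series": [
    [[0,0.007,0],[0,0,0.5],1],
    [[0,0,0],[0,0,0],1],
    [[0,0,0],[0,0,0],1],
    [[0,0,0],[0,0,0],1],
    [[0,0,0],[0,0,0],1]
  ]
}}

```text
time: 21.0
ee_pos: [0.5376, 0.369, 0.1883]
ee_rot: [0.0, 0.981, 0.193, 0.0]
contact_force: [-0.7, -0.4, -5.1]
finger_gap: 0.0524
```

```bash
python3 snap.py p5 200 160 120 100 220 190 120 120; python3 - <<'E'
from bench import manip
from h import *
s=manip.sense(); print(s["time"],s["ee_pos"],s["joints"],s["contact_force"]); q=s["ee_rot"]; print(np.degrees(2*np.arctan2(q[2],q[1])))
d=pickle.load(open("p5.pkl","rb")); T,S=d["top"],d["side"]
def rect(s,roi,z,lo,hi):
    p=np.vstack(blobs(mask(s,lo,hi,roi),30))[:,0]
    w=np.array([plane(s,q,z)[:2] for q in p]).astype(np.float32)*1000
    r=cv2.minAreaRect(w); print(np.round(r[0],1),np.round(r[1],1),round(r[2],1))
C=((8,90,90),(22,255,255)); W=((0,0,170),(179,60,255))
rect(T,(405,172,470,250),.008,*C); rect(T,(405,172,470,250),.066,*W)
c=np.vstack(blobs(mask(T,*C,(315,205,375,265)),30))[:,0]
print(cv2.minEnclosingCircle(np.array([plane(T,q,.008)[:2] for q in c]).astype(np.float32)*1000))
E
```

```text
21.1 [0.53751373 0.3693403  0.18849064] [-0.16723475  0.6160432  -0.77880015  1.5354464   0.45534777  1.17870258
 -0.64041542] [-0.76098613  1.47332349 -5.68067478]
22.335652524025615
[ 573.9 -141.7] [ 76.7 176.1] 61.6
[ 570.  -138.2] [ 34.1 136.9] 61.6
((488.7153015136719, 89.69667053222656), 80.86653900146484)
```

View pics/p5.png

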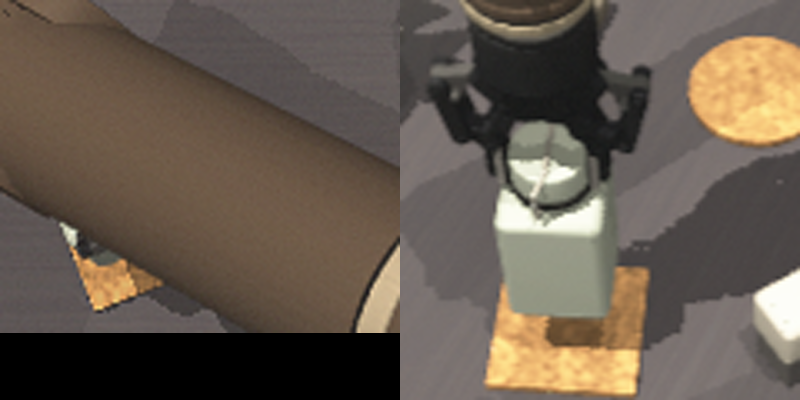

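The jar hangs upright over the square mat, and I'm lowering it gently.

{"name": "drive_tool", "arguments": {
  "series": [
    [[0.0005,0.0025,-0.015],[0,0,0],1],
    [[0,0,-0.016],[0,0,0],1],
    [[0,0,-0.01],[0,0,0],1],
    [[0,0,-0.006],[0,0,0],1],
    [[0,0,-0.003],[0,0,0],1]
  ]
}}

```text
time: 21.6
ee_pos: [0.5372, 0.3724, 0.1369]
ee_rot: [0.0, 0.981, 0.194, -0.001]
contact_force: [0.6, 0.3, -5.6]
finger_gap: 0.0524
```

{"name": "drive_tool", "arguments": {
  "series": [
    [[0,0,-0.002],[0,0,0],1],
    [[0,0,-0.002],[0,0,0],1],
    [[0,0,-0.0015],[0,0,0],1],
    [[0,0,-0.001],[0,0,0],1],
    [[0,0,0],[0,0,0],1]
  ]
}}

```text
time: 22.1
ee_pos: [0.5377, 0.3727, 0.1319]
ee_rot: [0.0, 0.981, 0.194, 0.0]
contact_force: [-1.2, -0.2, -5.5]
finger_gap: 0.0525
```

Still hanging (-5.5 N), so I'm creeping down until it touches.

{"name": "drive_tool", "arguments": {
  "series": [
    [[0,0,-0.001],[0,0,0],1],
    [[0,0,-0.001],[0,0,0],1],
    [[0,0,0],[0,0,0],1],
    [[0,0,0],[0,0,0],1],
    [[0,0,0],[0,0,0],1]
  ]
}}

```text
time: 22.6
ee_pos: [0.5377, 0.3728, 0.1303]
ee_rot: [-0.0, 0.981, 0.194, 0.0]
contact_force: [-1.5, -2.3, 0.5]
finger_gap: 0.0525
```

{"name": "drive_tool", "arguments": {
  "series": [
    [[0,0,-0.0005],[0,0,0],1],
    [[0,0,0],[0,0,0],0.2],
    [[0,0,0],[0,0,0],0],
    [[0,0,0],[0,0,0],-0.5],
    [[0,0,0],[0,0,0],-1]
  ]
}}

```text
time: 23.1
ee_pos: [0.538, 0.373, 0.1294]
ee_rot: [-0.0, 0.981, 0.194, 0.0]
contact_force: [-0.1, -0.5, 0.1]
finger_gap: 0.0763
```

{"name": "drive_tool", "arguments": {
  "series": [
    [[0,0,0],[0,0,0],-1],
    [[0,0,0],[0,0,0],-1],
    [[0,0,0.02],[0,0,0],-1],
    [[0,0,0.03],[0,0,0],-1],
    [[0,0,0.03],[0,0,0],-1]
  ]
}}

```text
time: 23.6
ee_pos: [0.5374, 0.3726, 0.2098]
ee_rot: [0.0, 0.981, 0.194, -0.001]
contact_force: [-0.0, 0.2, 0.3]
finger_gap: 0.0854
```

{"name": "drive_tool", "arguments": {
  "series": [
    [[0,0,0.03],[0,0,0],-1],
    [[-0.005,-0.03,0],[0,0,2],-1],
    [[-0.006,-0.042,0],[0,0,3.5],-1],
    [[-0.006,-0.042,0],[0,0,3.5],-1],
    [[-0.006,-0.042,0],[0,0,3.5],-1]
  ]
}}

```text
time: 24.1
ee_pos: [0.5142, 0.2153, 0.2392]
ee_rot: [0.0, 0.954, 0.301, 0.0]
contact_force: [0.0, -0.9, 0.6]
finger_gap: 0.0852
```

{"name": "drive_tool", "arguments": {
  "series": [
    [[-0.006,-0.042,0],[0,0,3.5],-1],
    [[-0.006,-0.042,0],[0,0,3.5],-1],
    [[-0.006,-0.042,0],[0,0,3.5],-1],
    [[-0.006,-0.042,0],[0,0,3.5],-1],
    [[-0.006,-0.042,0],[0,0,3.5],-1]
  ]
}}

```text
time: 24.6
ee_pos: [0.4843, 0.005, 0.2395]
ee_rot: [0.0, 0.897, 0.443, 0.0]
contact_force: [1.4, -1.3, -0.4]
finger_gap: 0.0856
```

{"name": "drive_tool", "arguments": {
  "series": [
    [[-0.006,-0.042,0],[0,0,3.5],-1],
    [[-0.006,-0.042,0],[0,0,3.5],-1],
    [[-0.006,-0.042,0],[0,0,3.5],-1],
    [[-0.006,-0.042,0],[0,0,3.5],-1],
    [[-0.006,-0.042,0],[0,0,3.5],-1]
  ]
}}

```text
time: 25.1
ee_pos: [0.4542, -0.2051, 0.2396]
ee_rot: [0.0, 0.819, 0.574, 0.0]
contact_force: [1.0, -0.1, 0.3]
finger_gap: 0.0854
```

{"name": "drive_tool", "arguments": {
  "series": [
    [[-0.006,-0.042,0],[0,0,3.5],-1],
    [[-0.004,-0.03,0],[0,0,3],-1],
    [[0,0,0],[0,0,0],-1],
    [[0,0,0],[0,0,0],-1],
    [[0,0,0],[0,0,0],-1]
  ]
}}

```text
time: 25.6
ee_pos: [0.445, -0.274, 0.2394]
ee_rot: [-0.0, 0.785, 0.619, 0.0]
contact_force: [0.2, 0.5, -0.5]
finger_gap: 0.0852
```

```bash
python3 snap.py p6 200 160 300 160 220 100 220 220; python3 - <<'E'
from bench import manip
from h import *
s=manip.sense(); print(s["time"],s["ee_pos"],s["joints"],s["contact_force"]); q=s["ee_rot"]; print(np.degrees(2*np.arctan2(q[2],q[1])))
d=pickle.load(open("p6.pkl","rb")); T,S=d["top"],d["side"]
def rect(s,roi,z,lo,hi):
    p=np.vstack(blobs(mask(s,lo,hi,roi),30))[:,0]
    w=np.array([plane(s,q,z)[:2] for q in p]).astype(np.float32)*1000
    r=cv2.minAreaRect(w); print(np.round(r[0],1),np.round(r[1],1),round(r[2],1))
C=((8,90,90),(22,255,255)); W=((0,0,170),(179,60,255))
for n,s,ro in(("top",T,(405,172,470,250)),):
  rect(T,ro,.008,*C); rect(T,ro,.066,*W)
for s,ro in((T,(315,205,375,265)),(S,(300,195,355,238))):
  c=np.vstack(blobs(mask(s,*C,ro),30))[:,0]
  print("round",cv2.minEnclosingCircle(np.array([plane(s,q,.008)[:2] for q in c]).astype(np.float32)*1000))
E
```

```text
25.7 [ 0.44511476 -0.27389664  0.23955663] [ 1.22176533  0.38237494 -0.96979049  1.78687786  0.34349623  1.15352923
  1.47914437] [-0.23514004  0.17213122 -0.46399434]
76.52500299668935
[ 573.9 -141.7] [ 76.7 176.1] 61.6
[ 570.  -138.2] [ 34.  136.9] 61.6
round ((509.1963806152344, 105.18250274658203), 56.16790008544922)
round ((508.39031982421875, 106.76251983642578), 58.23684310913086)
```

View pics/p6.png

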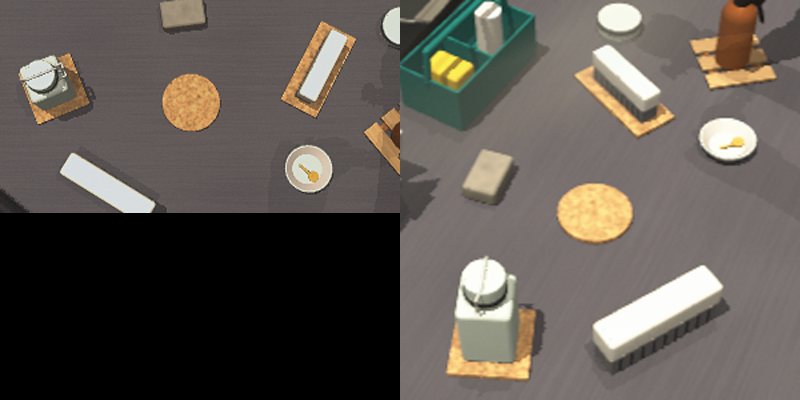

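The jar stands on the square mat and the brush lies on the oblong one. Bottle next.

{"name": "drive_tool", "arguments": {
  "series": [
    [[-0.0025,-0.0324,0],[0,0,0],-1],
    [[0,0,-0.02],[0,0,0],-1],
    [[0,0,-0.04],[0,0,0],-1],
    [[0,0,-0.025],[0,0,0],-1],
    [[0,0,-0.011],[0,0,0],-1]
  ],
  "squeeze": 30
}}

```text
time: 26.2
ee_pos: [0.4414, -0.3063, 0.1413]
ee_rot: [-0.001, 0.785, 0.619, -0.0]
contact_force: [-0.4, 0.6, -0.2]
finger_gap: 0.0852
```

{"name": "drive_tool", "arguments": {
  "series": [
    [[0,0,0],[0,0,0],-1],
    [[0,0,0],[0,0,0],0],
    [[0,0,0],[0,0,0],1],
    [[0,0,0],[0,0,0],1],
    [[0,0,0],[0,0,0],1]
  ]
}}

```text
time: 26.7
ee_pos: [0.4425, -0.308, 0.1441]
ee_rot: [0.001, 0.786, 0.618, 0.0]
contact_force: [-0.2, 0.4, -0.3]
finger_gap: 0.0282
```

{"name": "drive_tool", "arguments": {
  "series": [
    [[0,0,0],[0,0,0],1],
    [[0,0,0],[0,0,0],1],
    [[0,0,0],[0,0,0],1],
    [[0,0,0],[0,0,0],1],
    [[0,0,0],[0,0,0],1]
  ]
}}

```text
time: 27.2
ee_pos: [0.4428, -0.3078, 0.1441]
ee_rot: [0.001, 0.786, 0.618, 0.0]
contact_force: [0.9, 1.3, 6.0]
finger_gap: 0.0235
```

```bash
python3 - <<'E'
from h import *
d=pickle.load(open("p6.pkl","rb")); T,S=d["top"],d["side"]
f=lambda i,x,y,w,h:cv2.resize(i[y:y+h,x:x+w],(400,300),interpolation=cv2.INTER_NEAREST)
a=np.vstack([np.hstack([f(T["frame"],410,175,60,45),f(S["frame"],310,122,64,48)]),np.hstack([f(T["frame"],208,195,64,48),f(S["frame"],238,240,84,63)])])
cv2.imwrite("pics/c4.png",a[...,::-1])
E
```

```text
(no output)
```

View pics/c4.png

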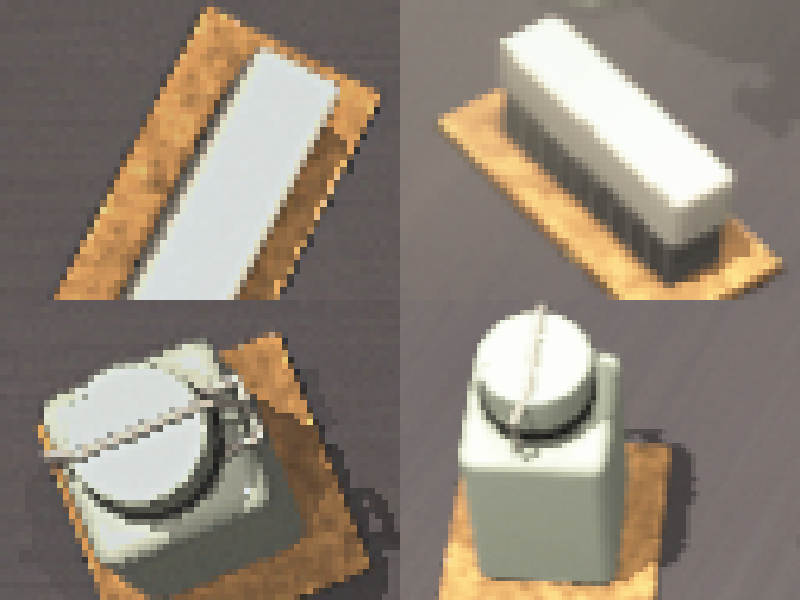

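```bash
python3 - <<'E'
from h import *
d=pickle.load(open("p6.pkl","rb")); T,S=d["top"],d["side"]
k=lambda x,y,ox,oy,s:(ox+x/s-.5,oy+y/s-.5)
a=plane(S,k(272,283,310,122,6.25),.008);b=plane(S,k(105,137,310,122,6.25),.008);c=plane(S,k(318,250,310,122,6.25),.008)
print("brush foot near-left",a,"far-left",b,"near-right",c,"centre",b/2+c/2,np.linalg.norm(a-b),np.linalg.norm(a-c))
p,q=k(138,60,238,240,4.762),k(147,140,208,195,6.25)
print("lid",plane(T,q,.16),plane(S,p,.16),tri(T,q,S,p))
f=[plane(S,k(x,y-300,238,240,4.762),.008) for x,y in((482,575),(612,582))]; print("jar foot near edge",f)
E
```

```text
brush foot near-left [ 0.52016751 -0.09853746  0.008     ] far-left [ 0.63341407 -0.15413404  0.008     ] near-right [ 0.50931175 -0.12829666  0.008     ] centre [ 0.57136291 -0.14121535  0.008     ] 0.12615769064283106 0.03167739721910821
lid [0.53527144 0.36741713 0.16      ] [0.53523337 0.37230663 0.16      ] (array([0.53697063, 0.36870028, 0.15407484]), np.float64(0.30307373909220203))
jar foot near edge [array([0.37489947, 0.32227595, 0.008     ]), array([0.3139883 , 0.29684746, 0.008     ])]
```

{"name": "drive_tool", "arguments": {
  "series": [
    [[0,0,0.01],[0,0,0],1],
    [[0,0,0.025],[0,0,0],1],
    [[0,0,0.025],[0,0,0],1],
    [[0,0.01,0.03],[0,0,0],1],
    [[0.002,0.025,0.02],[0,0,0],1]
  ]
}}

```text
time: 27.7
ee_pos: [0.4439, -0.2745, 0.2551]
ee_rot: [0.001, 0.787, 0.617, -0.0]
contact_force: [0.8, 0.3, -1.2]
finger_gap: 0.0236
```

{"name": "drive_tool", "arguments": {
  "series": [
    [[0.0055,0.035,0],[0,0,0],1],
    [[0.0055,0.035,0],[0,0,0],1],
    [[0.0055,0.035,0],[0,0,0],1],
    [[0.0055,0.035,0],[0,0,0],1],
    [[0.0055,0.035,0],[0,0,0],1]
  ]
}}

```text
time: 28.2
ee_pos: [0.4714, -0.0965, 0.2537]
ee_rot: [0.0, 0.786, 0.618, -0.0]
contact_force: [1.4, -1.0, -0.9]
finger_gap: 0.0235
```

{"name": "drive_tool", "arguments": {
  "series": [
    [[0.0055,0.035,0],[0,0,0],1],
    [[0.0055,0.035,0],[0,0,0],1],
    [[0.0055,0.035,0],[0,0,0],1],
    [[0.0055,0.035,0],[0,0,0],1],
    [[0.0055,0.035,0],[0,0,0],1]
  ]
}}

```text
time: 28.7
ee_pos: [0.499, 0.0783, 0.2537]
ee_rot: [0.0, 0.786, 0.618, -0.0]
contact_force: [1.1, 0.6, -2.0]
finger_gap: 0.0238
```

{"name": "drive_tool", "arguments": {
  "series": [
    [[0.006,0.02,0],[0,0,0],1],
    [[0.003,0.008,0],[0,0,0],1],
    [[0,0,0],[0,0,0],1],
    [[0,0,0],[0,0,0],1],
    [[0,0,0],[0,0,0],1]
  ]
}}

```text
time: 29.2
ee_pos: [0.5081, 0.1035, 0.2532]
ee_rot: [0.0, 0.787, 0.618, -0.0]
contact_force: [-0.2, 0.3, -1.4]
finger_gap: 0.0233
```

Brush centre: (571, -141) from the side view, (570, -138) from the top view, against the mat's (574, -142), so about 3 to 5 mm off, which is fine. The jar's lid is within about 4 mm of the mat centre. I'm lowering the bottle.

{"name": "drive_tool", "arguments": {
  "series": [
    [[0.002,0.0025,-0.02],[0,0,0],1],
    [[0,0,-0.035],[0,0,0],1],
    [[0,0,-0.03],[0,0,0],1],
    [[0,0,-0.013],[0,0,0],1],
    [[0,0,-0.005],[0,0,0],1]
  ]
}}

```text
time: 29.7
ee_pos: [0.5097, 0.1067, 0.1493]
ee_rot: [-0.0, 0.786, 0.618, -0.001]
contact_force: [-1.3, 0.6, -1.5]
finger_gap: 0.0236
```

{"name": "drive_tool", "arguments": {
  "series": [
    [[0,0,-0.002],[0,0,0],1],
    [[0,0,-0.002],[0,0,0],1],
    [[0,0,-0.001],[0,0,0],1],
    [[0,0,0],[0,0,0],1],
    [[0,0,0],[0,0,0],1]
  ]
}}

```text
time: 30.2
ee_pos: [0.5104, 0.1079, 0.1458]
ee_rot: [0.0, 0.786, 0.618, 0.0]
contact_force: [-0.1, 0.8, -1.4]
finger_gap: 0.0234
```

{"name": "drive_tool", "arguments": {
  "series": [
    [[0,-0.0015,-0.001],[0,0,0],1],
    [[0,0,-0.001],[0,0,0],1],
    [[0,0,-0.0005],[0,0,0],1],
    [[0,0,0],[0,0,0],1],
    [[0,0,0],[0,0,0],1]
  ]
}}

```text
time: 30.7
ee_pos: [0.5105, 0.1064, 0.144]
ee_rot: [0.001, 0.786, 0.618, 0.0]
contact_force: [-3.0, -0.5, 11.7]
finger_gap: 0.0237
```

{"name": "drive_tool", "arguments": {
  "series": [
    [[0,0,0],[0,0,0],1],
    [[0,0,0],[0,0,0],0.5],
    [[0,0,0],[0,0,0],0.2],
    [[0,0,0],[0,0,0],-0.2],
    [[0,0,0],[0,0,0],-1]
  ]
}}

```text
time: 31.2
ee_pos: [0.5101, 0.1062, 0.1427]
ee_rot: [-0.0, 0.786, 0.618, -0.0]
contact_force: [0.1, 0.6, 0.1]
finger_gap: 0.0618
```

{"name": "drive_tool", "arguments": {
  "series": [
    [[0,0,0],[0,0,0],-1],
    [[0,0,0],[0,0,0],-1],
    [[0,0,0.02],[0,0,0],-1],
    [[0,0,0.03],[0,0,0],-1],
    [[0,0,0.04],[0,0,0],-1]
  ]
}}

```text
time: 31.7
ee_pos: [0.5092, 0.106, 0.2325]
ee_rot: [-0.001, 0.786, 0.619, -0.001]
contact_force: [1.0, 0.3, 1.3]
finger_gap: 0.0856
```

{"name": "drive_tool", "arguments": {
  "series": [
    [[0,0,0.03],[0,0,0],-1],
    [[-0.005,-0.04,0],[0,0,0],-1],
    [[-0.005,-0.04,0],[0,0,0],-1],
    [[-0.005,-0.04,0],[0,0,0],-1],
    [[-0.005,-0.04,0],[0,0,0],-1]
  ]
}}

```text
time: 32.2
ee_pos: [0.4897, -0.0552, 0.2629]
ee_rot: [0.0, 0.786, 0.619, -0.0]
contact_force: [0.0, -0.1, -0.3]
finger_gap: 0.0855
```

{"name": "drive_tool", "arguments": {
  "series": [
    [[-0.005,-0.04,0],[0,0,0],-1],
    [[-0.005,-0.04,0],[0,0,0],-1],
    [[-0.005,-0.04,0],[0,0,0],-1],
    [[-0.005,-0.04,0],[0,0,0],-1],
    [[-0.005,-0.04,0],[0,0,0],-1]
  ]
}}

```text
time: 32.7
ee_pos: [0.4646, -0.2554, 0.2629]
ee_rot: [0.0, 0.786, 0.618, -0.0]
contact_force: [0.6, 0.2, 0.3]
finger_gap: 0.0853
```

{"name": "drive_tool", "arguments": {
  "series": [
    [[-0.005,-0.04,0],[0,0,0],-1],
    [[0,-0.03,0],[0,0,0],-1],
    [[0,0,0],[0,0,0],-1],
    [[0,0,0],[0,0,0],-1],
    [[0,0,0],[0,0,0],-1]
  ]
}}

```text
time: 33.2
ee_pos: [0.4605, -0.3223, 0.2629]
ee_rot: [-0.0, 0.785, 0.619, 0.0]
contact_force: [0.2, 0.2, -0.2]
finger_gap: 0.0857
```

```bash
python3 snap.py p7 200 150 300 180 220 100 220 220; python3 - <<'E'
from h import *
d=pickle.load(open("p7.pkl","rb")); T,S=d["top"]["frame"],d["side"]["frame"]
d0=pickle.load(open("s0.pkl","rb"))
f=lambda i,x,y,w,h:cv2.resize(i[y:y+h,x:x+w],(400,300),interpolation=cv2.INTER_NEAREST)
a=np.vstack([np.hstack([f(T,312,205,72,54),f(S,290,150,96,72+18)]),np.hstack([f(T,200,150,320,240),f(S,220,100,220,165+55)])])
cv2.imwrite("pics/c5.png",a[...,::-1])
for n,s,r in(("tin",d["top"],(485,160,520,197)),("pumice",d["top"],(315,150,360,190))):
    for q in(d0["top"],d["top"]):
        m=(cv2.absdiff(q["frame"][r[1]:r[3],r[0]:r[2]],d0["top"]["frame"][r[1]:r[3],r[0]:r[2]]).max(2)>40).sum(); print(n,m)
E
```

```text
tin 0
tin 0
pumice 0
pumice 0
```

View pics/c5.png

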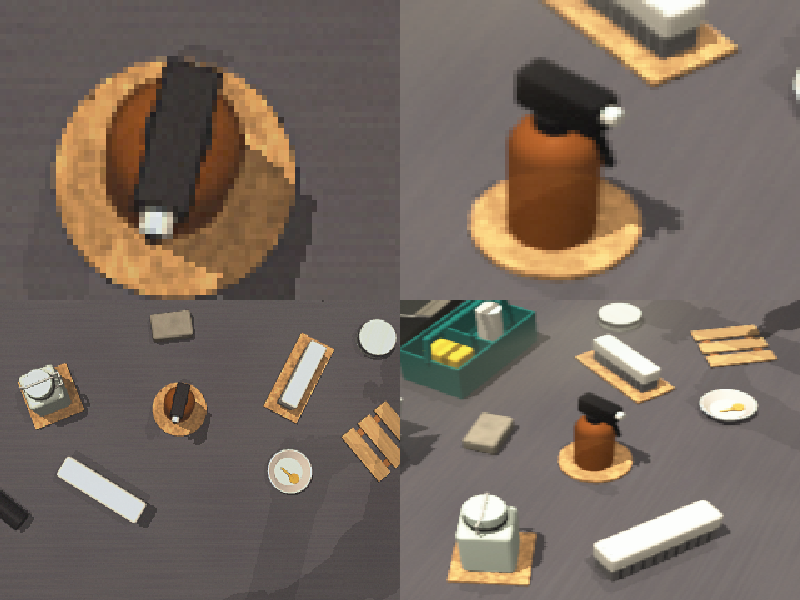

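All is in place: bottle upright and centred on the round mat, jar on the square, brush on the oblong, rest empty, tin and pumice unmoved. Handing in.

```bash
python3 -c "
from bench import manip
s=manip.sense(); print(s['time'],s['ee_pos'],s['contact_force']); print(manip.sign_off())"
```

```text
33.3 [ 0.46055941 -0.32228843  0.26304083] [-0.38537925 -0.67298403  0.68491558]
the job is handed in; nothing more can be done
None
```

I parked the bottle on the slatted rest. Then I moved the brush to the oblong mat, the jar to the square mat and the bottle to the round mat. I handed the job in at 33 s, with the gripper open and clear of everything.

**Last checks:**
- **Bottle:** it stands upright, centred on the round mat to within a few millimetres. I judged this by eye in the side view.
- **Jar:** it stands upright on the square mat, with its lid within about 4 mm of the mat's centre. I lowered it until the wrist force showed contact before letting go.
- **Brush:** it lies bristles down along the oblong mat, at the mat's angle. Its centre is about 3 to 5 mm off along its length, and I left that uncorrected. The two views disagree slightly: the top view gives (570, -138) mm and the side view (571, -141) mm, against the mat's (574, -142) mm.
- **Rest, tin and pumice block:** the rest is empty. The tin and pumice block show no change from the first top picture.

The largest force I read at the wrist was about 22 N, as the brush was pressed onto its mat.

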